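# Chock a media bottle on its sloped parking ramp

### The job

Park the amber bottle on the sloped ramp: while the red folding stop still holds it, push the orange wedge chock up the ramp against the middle of the bottle's low side until the bottle is pressed snugly back into the sprung bumper, firmly but gently, since it is glass. Let go of the chock, then fold the red stop flat by its lever so that the chock alone keeps the bottle tight in the bumper. Do not let the bottle roll away and leave the other things on the bench where they are.

Things in the scene. Friction and masses are not known exactly. Their poses are not given: they have to be found in the camera images.
- ramp: Fixed white board, 294 mm (its x) by 230 mm (y), sloping 8 degrees: it falls towards its own +x, roughly away from the robot. Origin on the table, 6 mm to +x from under the board's centre, z vertical; the top is 29.7 mm above the table there (51 at the upper, 10 at the lower edge). Two blue lines 59 mm apart along the slope mark the chock's lane (y = 0).
- bumper_mount (a point): Middle of the fixed aluminium plate at the ramp's upper edge that carries the bumper: a sprung, smooth black jaw behind the bottle. The gap from bottle to bumper, 2 to 24 mm, differs each time and is not measured: feel for it. The bumper gives from 1.5 N, stiffens by 2.5 N per mm and bottoms hard after 2.5 mm.
- bottle: Amber glass bottle, 0.85 kg, lying across the slope along the ramp's y, cap to -y. Its 75 mm diameter cylinder reaches 76 mm to the plain end, 74 mm to the cap's side; the cap ends at 116 mm. Origin on the axis, 37.5 mm above the board; y along the axis. Starts about 50 mm up the slope from the ramp's origin, resting on the stop; rolls freely. Chock and bottle may press on each other with less than 14 N.
- chock: Orange wedge with a black grip block, grippy sole, 0.15 kg, left or right of the ramp. Origin on the sole; toe (3 mm thick) at x = -45 mm, face rising at 32 degrees to 30 mm height at x = -2; wedge 44 mm wide to x = 8. In use the toe points up the slope, axes along the ramp's; touching the bottle, its origin is 60 mm down the slope from the bottle's axis (toe under the bulge: set it down 20 mm or more lower).
- chock_grip (a point): Middle of the chock's black grip block: 24 mm wide (chock's y), x = 8 to 45 mm, 48 mm high from the sole; this point is at x = 27, 30 mm over the sole. Best gripped low. Pushing up the slope takes 1 to 2 N to slide, 2 to 5 N to roll the bottle, more at the bumper; a steady push of 7 to 8 N, hardly pressing down, seats the chock. It locks by friction and stays when let go.
- stop (a joint): Hinge of the red folding stop, rad: near 0 standing (holding the bottle), 1.4 folded flat; its top turns down the slope (ramp's +x). Stays where left, needs 0.12 N m. Hinge line along the ramp's y on the board's surface, 12 mm up the slope from the ramp's origin, 31 mm above the table. Two red posts, 22 mm high, at y = +-66 mm hold the bottle; the chock passes between them.
- stop_knob (a point): Centre of the red 22 mm ball at the end of the stop's lever: a steel bar 8 by 10 mm standing free beside the board, 134 mm to +y of the ramp's centre line; the ball is 82 mm from the hinge line, about 112 mm above the table at the start.
- tip_box: Bystander: clear box with a blue lid, 87 x 64 x 59 mm, on the other side of the ramp from the chock; origin at the centre of its underside.
- tube_rack: Bystander: blue rack with blue-capped tubes, 90 x 200 mm, 120 mm high; origin at the centre of its underside.
- wash_bottle: Bystander: white bottle, 64 mm in diameter, 170 mm high; origin at the centre of its underside.
- beaker: Bystander: glass beaker, 70 mm in diameter, 90 mm high; origin at the centre of its underside.
- reagent_jar: Bystander: white jar with a red lid, 56 mm in diameter, 75 mm high; origin at the centre of its underside.
- timer: Bystander: white bench timer, 60 x 60 x 22 mm; origin at the centre of its underside.
Things that resemble listed ones, but are neither listed nor needed, are in the scene too. What is shaped like the chock but green or turquoise is not meant.

How it is judged:
By the outcome, as a careful person would: the job done as asked, in the order asked, and still so for the second after the job is handed in, with the robot touching nothing.
It also fails if it takes over 70 s, if anything falls off the work surface, if the arm or the gripper's body presses on something with over 40 N, if the wrist force passes 120 N, or if a joint passes its speed limit or range.

### The arm

A 6-joint arm with a two-finger parallel gripper is mounted at the origin on the work surface. World frame = base frame: x ahead of the robot, y to its left, z up, the work surface at z = 0. Lengths are in m, angles in degrees, forces in N, time in s.
With the tool pointing down it reaches from about 0.325 to 0.85 m from the base axis. Payload 15.5 kg.
Tool frame: the origin (TCP) lies midway between the tips of the shut fingers; the grasp point (between the pads) lies 19 mm behind it; y points along the fingers, x is the direction in which the jaws open and shut, and the axes are right-handed (so a half turn about y gives the same grasp; the last joint's range is limited). The gripper opens to 91 mm and grips with 3 to 60 N. Pads are 32 mm wide; open, the fingers measure 118 mm over their backs; the gripper's body (76 mm by 178 mm) begins 60 mm behind the grasp point.
Start: joints at [-74.341, 28.281, 77.091, -0, 74.628, -5.472], TCP at [0.225, -0.583, 0.214] pointing down, gripper open.
Joint ranges: [-166.48, 166.48], [-47.26, 123.95], [12.59, 153.08], [-70.14, 250.14], [6.76, 159.57], [-176.63, 176.63]. Speed limits (degrees/s): [108.29, 108.29, 147.25, 172.46, 172.46, 172.46].

### API

Orientations are given as a 3x3 rotation matrix whose columns are the frame's x, y, z axes.
In Python, from bench import ctrl gives the robot as it stands. The module is installed in compiled form; this text tells all that it offers. Calls block until the motion is done:
- ctrl.goto(position, orientation): joint-space move of the TCP to a pose.
- ctrl.move_l(position, vel=0.15, ori=None, contact_N=None): straight line of the TCP; ori=None keeps the orientation; vel is the mean speed in m/s. With contact_N (N) it stops when the force on the tool has changed by that much, and returns True; else False.
- ctrl.movej(angles): joint-space move.
- ctrl.command_gripper(opening): opening from 0.0 (shut) to 1.0 (fully open); the grip force is fixed at half the most; returns when the fingers have stopped.
- ctrl.sleep(seconds).
- ctrl.ik(position, orientation): joint angles nearest the present ones, or None.
- ctrl.read_camera(name): name is "scene" or "top" or "wrist"; returns the picture (420x560x3 uint8, blue, green, red); there is no depth.
- ctrl.camera_params(name): a dict with "fx", "fy", "cx", "cy" (pixels), "D" ([k1, k2, p1, p2, k3] as OpenCV has them; the pictures are not rectified), "pose" (4x4, takes a point from camera to world coordinates); the wrist camera has in their place "T_tool_cam" (4x4, takes a point from camera to tool coordinates, whose origin is the TCP and whose axes are the tool frame's). Camera axes: x right, y up, looking along -z (the intrinsics and any distortion apply to the point x, -y, -z); pixel columns grow to the right and rows downward; lengths in m; the calibration is good to about 2 mm. A picture is of the moment at which its call begins: read the wrist's pose just before it. camera_params takes no time and is no camera call.
A pose or a line that the arm cannot do raises ctrl.MotionError and nothing moves.
- ctrl.sign_off(): hands the job in, once; it reports no verdict.
Readings, each from a call of its own:
- ctrl.current_t(): time.
- ctrl.current_q(): joint angles.
- ctrl.current_dq(): joint speeds.
- ctrl.current_effort(): joint torques, N m.
- ctrl.current_tool_pos(): TCP position.
- ctrl.current_eef_rot(): TCP orientation.
- ctrl.current_contact_force(): force on the tool from outside, world axes, zero at the start.
- ctrl.current_wrist_torque(): the same for the moment, N m.
- ctrl.current_grip_width(): opening from 0.0 (shut) to 1.0 (fully open).
Only numpy, scipy, OpenCV 4.12 (cv2) and the standard library are available. Lean on these libraries where they do the work, as an engineer would, in place of code of your own. Each camera call takes 0.05 s, during which the arm holds its last target. There are 200 camera calls.

## Working session

There is one attempt and no reset: what is moved stays moved. The work goes in short steps, each a Python script; the robot and the scene stay as the last script left them, time stands still between calls to the robot, and variables do not carry over. Pictures are saved under pics/ and viewed, about 8 in all and at most 12, crops included, and the job is handed in when it is done.

```bash
mkdir -p pics; cat > h.py <<'E'
import numpy as np, cv2
from bench import ctrl
def cam(n):
    p=ctrl.camera_params(n)
    K=np.array([[p["fx"],0,p["cx"]],[0,p["fy"],p["cy"]],[0,0,1.]]);D=np.array(p["D"],float)
    if "pose" in p: T=np.array(p["pose"])
    else:
        W=np.eye(4);W[:3,:3]=ctrl.current_eef_rot();W[:3,3]=ctrl.current_tool_pos();T=W@np.array(p["T_tool_cam"])
    return K,D,T
def ray(c,uv):
    K,D,T=c
    a=cv2.undistortPoints(np.array([[uv]],float),K,D)[0,0]
    return T[:3,3],T[:3,:3]@np.array([a[0],-a[1],-1])
def atz(c,uv,z):
    o,d=ray(c,uv); return o+d*(z-o[2])/d[2]
def proj(c,P):
    K,D,T=c
    q=(np.atleast_2d(P)-T[:3,3])@T[:3,:3]; q=q*[1,-1,-1]
    return cv2.projectPoints(q,np.zeros(3),np.zeros(3),K,D)[0][:,0]
def tri(obs):
    A=np.zeros((3,3));b=np.zeros(3)
    for c,uv in obs:
        o,d=ray(c,uv);d=d/np.linalg.norm(d);M=np.eye(3)-np.outer(d,d);A+=M;b+=M@o
    return np.linalg.solve(A,b)
E
python3 - <<'E'
from h import *
for n in("scene","top"):
    cv2.imwrite(f"pics/{n}0.png",cv2.resize(ctrl.read_camera(n),(784,588),interpolation=cv2.INTER_CUBIC)); c=cam(n);print(n,c[0],c[1],c[2].round(3))
print(ctrl.current_eef_rot())
print(ctrl.camera_params("wrist"))
E
```

```text
scene [[397.78816956   0.         276.68763871]
 [  0.         397.78816956 206.54053577]
 [  0.           0.           1.        ]] [-0.03584654  0.          0.          0.          0.        ] [[ 0.107 -0.791  0.602  1.136]
 [ 0.994  0.086 -0.065 -0.025]
 [-0.     0.606  0.796  0.817]
 [ 0.     0.     0.     1.   ]]
top [[403.32430564   0.         281.76082793]
 [  0.         403.32430564 212.97390142]
 [  0.           0.           1.        ]] [-0.11245024  0.          0.          0.          0.        ] [[-0.011  0.999 -0.032  0.55 ]
 [-1.    -0.01   0.008  0.043]
 [ 0.007  0.032  0.999  1.178]
 [ 0.     0.     0.     1.   ]]
[[ 3.60482558e-01 -3.16066582e-04  9.32765901e-01]
 [-9.32765285e-01  1.07617033e-03  3.60482684e-01]
 [-1.11775152e-03 -9.99999371e-01  9.31246983e-05]]
{'fx': 294.1363045040941, 'fy': 294.1363045040941, 'cx': 276.1916500644951, 'cy': 213.9854813491151, 'D': array([-0.01562733,  0.        ,  0.        ,  0.        ,  0.        ]), 'T_tool_cam': array([[ 9.99999912e-01,  8.27247583e-05,  4.12431029e-04,
         6.73929691e-04],
       [ 3.72075733e-04,  2.83410609e-01, -9.58998586e-01,
        -1.70817883e-01],
       [-1.96220255e-04,  9.58998655e-01,  2.83410553e-01,
         8.04783119e-02],
       [ 0.00000000e+00,  0.00000000e+00,  0.00000000e+00,
         1.00000000e+00]])}
```

View pics/top0.png

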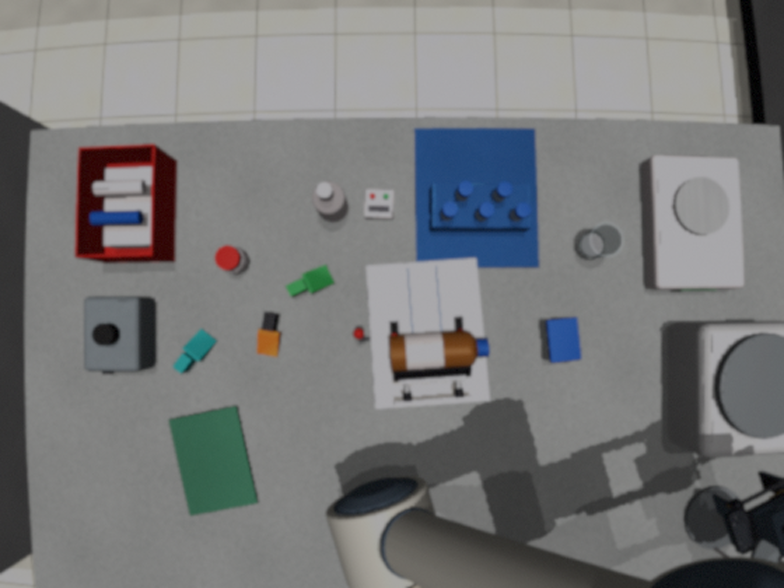

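View pics/scene0.png

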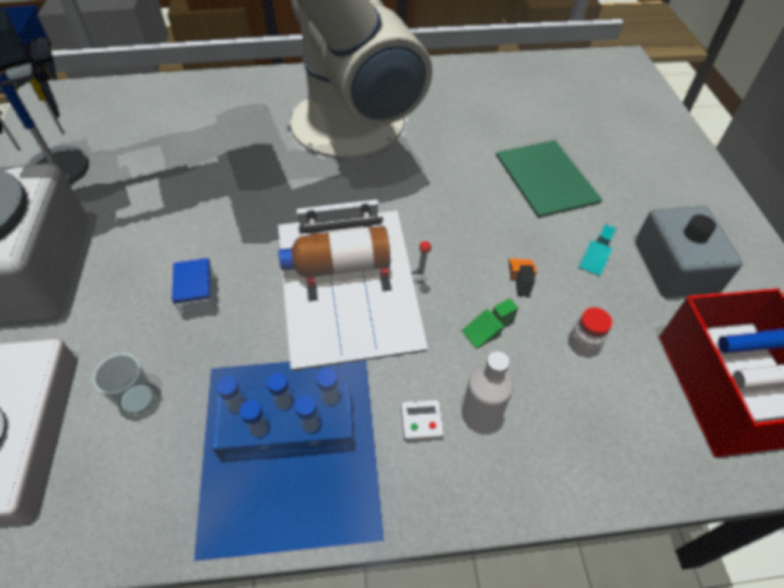

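The top view shows three wedge-shaped things: orange with a black grip (268,335), green (312,280) and turquoise (195,350). The orange one with the black grip is the chock. The ramp corners are at (366,265), (477,258), (489,402) and (376,408), and the red knob at (360,333).

```bash
python3 - <<'E'
from h import *
c=cam("top");s=cam("scene");k=1.4
f=lambda u,z:atz(c,(u[0]/k,u[1]/k),z)
C=[f((366,265),.010),f((477,258),.010),f((489,402),.051),f((376,408),.051)]
print(np.round(C,3)); print([np.linalg.norm(C[i]-C[(i+1)%4]).round(3) for i in range(4)])
ax=(C[0]+C[1]-C[2]-C[3])[:2];print("yaw",np.degrees(np.arctan2(ax[1],ax[0])))
ay=(C[0]+C[3]-C[1]-C[2])[:2];print("yaw from y",np.degrees(np.arctan2(-ay[0],ay[1])))
print("knob",tri([(c,(359/k,333/k)),(s,(425/k,246/k))]))
print("grip top",f((270,320),.048),"toe end",f((268,354),.003),"top tri",tri([(c,(270,320)/np.array(k)),(s,(525,273)/np.array(k))]))
im=ctrl.read_camera("top")
print("chock crop")
a=im[210:270,170:260];b=im[170:300,240:370]
cv2.imwrite("pics/crop1.png",np.hstack([cv2.resize(a,(390,260),interpolation=3),cv2.resize(b,(260,260),interpolation=3)]))
hsv=cv2.cvtColor(im,cv2.COLOR_BGR2HSV)
m=cv2.inRange(hsv,(5,180,120),(18,255,255));m[:,250:]=0
print("orange rect",cv2.minAreaRect(cv2.findNonZero(m)))
m=cv2.inRange(hsv,(0,0,0),(180,255,60));m[:,:178]=0;m[:,205:]=0;m[:215]=0;m[240:]=0
print("black rect",cv2.minAreaRect(cv2.findNonZero(m)))
E
```

```text
[[ 0.657  0.093  0.01 ]
 [ 0.67  -0.139  0.01 ]
 [ 0.376 -0.152  0.051]
 [ 0.368  0.074  0.051]]
[np.float64(0.231), np.float64(0.296), np.float64(0.226), np.float64(0.293)]
yaw 3.214277769608137
yaw from y 2.6438247178667007
knob [0.51962198 0.1035869  0.11395575]
grip top [0.54523947 0.2848944  0.048     ] toe end [0.47416969 0.29923831 0.003     ] top tri [0.54516542 0.28435462 0.04896871]
chock crop
orange rect ((191.5, 244.0), (16.0, 13.0), 90.0)
black rect ((193.13514709472656, 229.18917846679688), (9.535140991210938, 10.850333213806152), 9.462322235107422)
```

View pics/crop1.png

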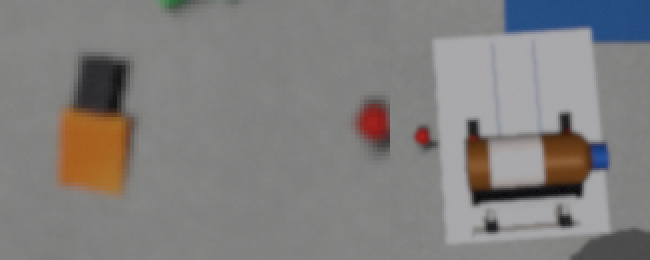

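Confirmed: orange wedge, black grip, at about (0.545, 0.285) with yaw −11°. Its 71 mm length fits, the ramp sizes fit (294 × 229 mm) and the knob height fits (114 mm). I'll hover over the chock next and look with the wrist camera.

```bash
cat >> h.py <<'E'
from scipy.spatial.transform import Rotation as Rn
P=np.array([[0,0,1.],[-1,0,0],[0,-1,0]])
def tool(yaw,pitch=0): return Rn.from_euler("ZY",[yaw,pitch],degrees=True).as_matrix()@P
def snap(n,name,k=1.4,crop=None):
    im=ctrl.read_camera(n)
    if crop: im=im[crop[1]:crop[3],crop[0]:crop[2]]
    cv2.imwrite(f"pics/{name}.png",cv2.resize(im,None,fx=k,fy=k,interpolation=3))
E
python3 - <<'E'
from h import *
print(ctrl.current_t())
p=np.array([.542,.285,.16])
print(ctrl.ik(p,tool(-11)),ctrl.ik([.57,-.03,.1],tool(3,8)))
ctrl.goto(p,tool(-11)); print(ctrl.current_t(),ctrl.current_tool_pos())
c=cam("wrist");snap("wrist","w1"); np.save("w1T.npy",c[2])
a=np.radians(-11);X=np.array([np.cos(a),np.sin(a),0]);o=np.array([.545,.285,.0])-X*.0265
print(proj(c,[o+X*.008+[0,0,.048],o+X*.045+[0,0,.048],o-X*.045])*1.4)
E
```

```text
0.15
[ 2.21514367e+01  3.03737675e+01  8.26448148e+01 -2.54444375e-14
  6.69814176e+01  1.23151437e+02] [-8.05706244 35.17186666 85.01808894 -1.65349878 67.67179511 79.67626233]
3.3833 [0.54232229 0.28445185 0.16003118]
[[384.67292063 316.97892133]
 [384.55468495 266.91771278]
 [385.07921281 356.61242171]]
```

View pics/w1.png

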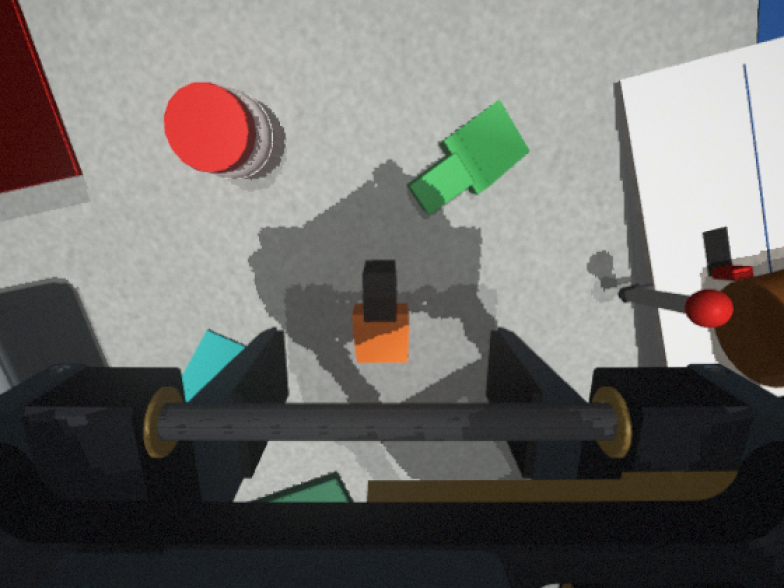

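The wrist view shows the orange chock aligned with the tool: the far edge of the grip top is at (380,261) and the toe edge at (382,362).

```bash
python3 - <<'E'
from h import *
c=cam("wrist");k=1.4
far=atz(c,(380/k,261/k),.048);toe=atz(c,(382/k,361.5/k),.002)
d=far-toe;yaw=np.degrees(np.arctan2(d[1],d[0]));print(far,toe,np.linalg.norm(d[:2]),yaw)
X=d[:2]/np.linalg.norm(d[:2]); g=(far[:2]-X*.018+toe[:2]+X*.072)/2
R=tool(yaw);print(g)
ctrl.command_gripper(.6)
ctrl.move_l([*g,.06],.12,R)
print(ctrl.move_l([*g,.006],.06,contact_N=8),ctrl.current_tool_pos())
ctrl.command_gripper(0); print(ctrl.current_grip_width()*91,ctrl.current_contact_force(),ctrl.current_t())
ctrl.move_l([*g,.03],.06); np.save("yawc.npy",yaw)
print(ctrl.current_contact_force(),ctrl.current_grip_width()*91)
# top view ramp refine
snap("wrist","w2",1.4)
E
```

```text
[0.56788936 0.28381594 0.048     ] [0.47165903 0.3020302  0.002     ] 0.09793893455943631 -10.71802285766092
[0.54630316 0.28790173]
False [0.54656373 0.28800992 0.00632304]
23.802564105108328 [-0.55136786  0.26318155  1.69656081] 6.7583
[-0.03187013  0.51751475 -2.28187762] 23.6690156969248
```

View pics/w2.png

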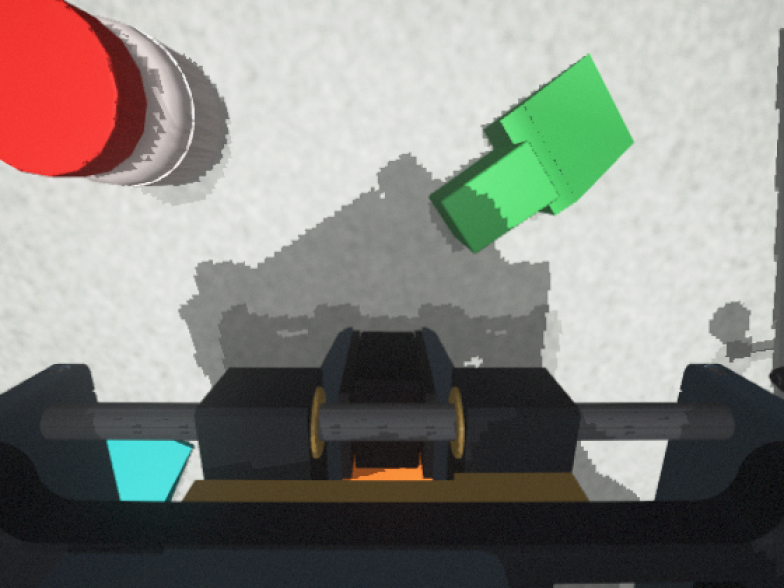

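The chock is held (23.7 mm wide). I'll lift it and move high over the lower lane to refine the ramp pose from the blue lines.

```bash
python3 - <<'E'
from h import *
p=ctrl.current_tool_pos()
ctrl.move_l([p[0],p[1],.22],.2)
ctrl.goto([.60,-.03,.22],tool(3,8)); print(ctrl.current_t(),ctrl.current_tool_pos())
c=cam("wrist");im=ctrl.read_camera("wrist");cv2.imwrite("pics/w3.png",cv2.resize(im,None,fx=1.4,fy=1.4,interpolation=3));cv2.imwrite("w3.png",im);np.save("w3T.npy",c[2])
o=np.array([.524,-.031,.0297]);R=Rn.from_euler("ZY",[3,8],degrees=True).as_matrix()
print((proj(c,[o+R@[.147,y,0] for y in(.115,.0295,-.0295,-.115)]+[o+R@[.03,y,0] for y in(.115,.0295,-.0295,-.115)])*1.4).round())
E
```

```text
9.6833 [ 0.59994438 -0.0289764   0.21976949]
[[249. 157.]
 [349. 156.]
 [419. 156.]
 [519. 157.]
 [261. 289.]
 [352. 289.]
 [416. 289.]
 [508. 289.]]
```

View pics/w3.png

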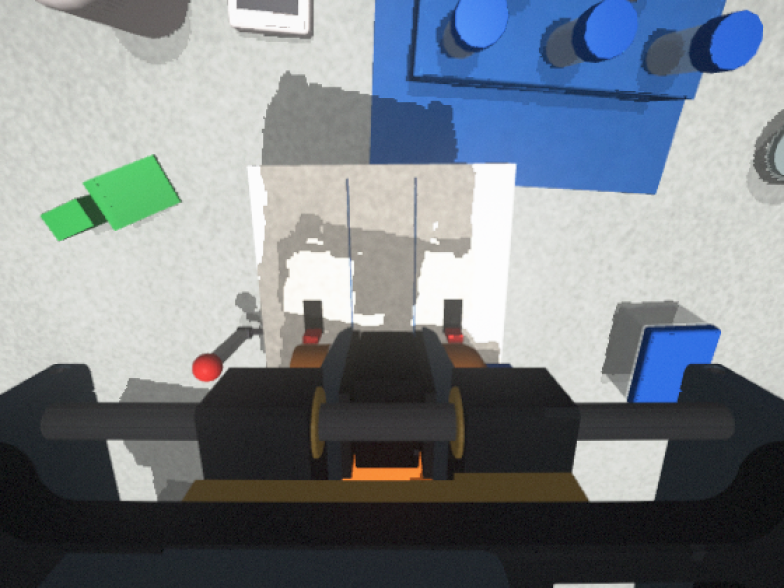

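The predicted and seen lane agree to about 1.5 mm: lines at columns 348/416 and 351/414, predicted centre 384 against 382. I'll shift y by +1.5 mm and lower the chock.

```bash
cat >> h.py <<'E'
O=np.array([.524,-.0295,.0297]);RR=Rn.from_euler("ZY",[3,8],degrees=True).as_matrix();TR=tool(3,8)
W=lambda x,y,h:O+RR@np.array([x,y,h])
L=lambda:RR.T@(ctrl.current_tool_pos()-O)
F=lambda:RR.T@ctrl.current_contact_force()
E
python3 - <<'E'
from h import *
ctrl.move_l(W(.075,0,.06),.15,TR)
ctrl.move_l(W(.075,0,.015),.06)
print(L(),F())
print(ctrl.move_l(W(.075,0,.001),.015,contact_N=2),L(),F(),ctrl.current_t())
c=cam("scene");snap("scene","s2",3,(170,120,400,280))
E
```

```text
[ 7.52515389e-02 -4.73954808e-05  1.52595124e-02] [-0.33627587  0.98885696 -0.29538133]
True [7.50050844e-02 4.78322665e-06 5.94240418e-03] [-1.33328174  0.67901512  7.0610665 ] 12.3583
```

View pics/s2.png

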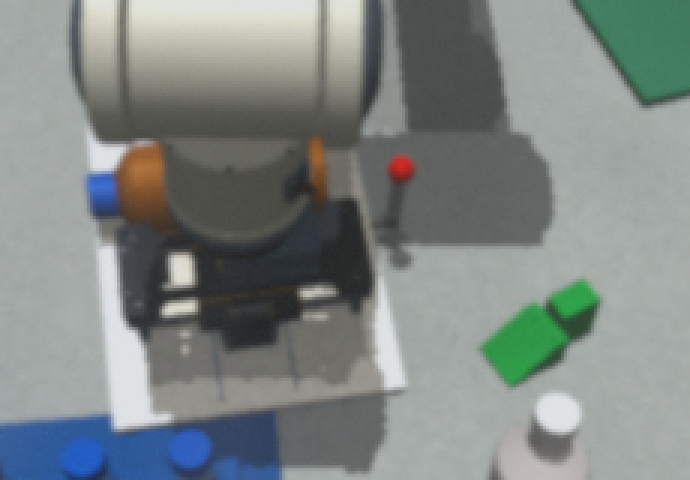

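Touchdown was at h = 5.9 mm against 6.3 expected, so the chock is on the board. I'll ease the down-pressure and push up the slope, logging the force.

```bash
cat > push.py <<'E'
from h import *
def avg(n=4):
    v=[]
    for _ in range(n): v.append(F()); ctrl.sleep(.01)
    return np.mean(v,0)
def trim(h,f): return h+np.clip((f[2]-1)/25e3,-.0003,.0003)
E
python3 - <<'E'
from push import *
h=.0062
ctrl.move_l(W(.075,0,h),.01);f=avg();print(f,L())
x=.075;log=[];
while x>.046:
    h=trim(h,f);x-=.005;hit=ctrl.move_l(W(x,0,h),.03,contact_N=6);f=avg();log.append((x,h*1e3,*f,hit));
    if f[0]>5: break
for l in log:print(np.round(l,3))
print(ctrl.current_t(),L())
E
```

```text
[ 0.04494895  0.06995529 -1.78490007] [7.49214462e-02 1.90680736e-05 5.99888952e-03]
[ 0.07   6.089  0.373  0.116 -1.256  0.   ]
[ 0.065  5.998 -0.027  0.14  -1.691  0.   ]
[ 0.06   5.891 -2.182 -0.346  2.27   0.   ]
[ 0.055  5.942 -2.235 -0.1    2.269  0.   ]
[ 0.05   5.992 -1.188  0.011  0.955  0.   ]
[ 0.045  5.991 -0.25  -0.331 -0.621  0.   ]
14.7917 [4.48160642e-02 3.19081201e-05 5.97583852e-03]
```

```bash
python3 - <<'E'
from push import *
h=.0060;x=.045;log=[];f=avg()
while x>.005:
    h=trim(h,f);x-=.0015;hit=ctrl.move_l(W(x,0,h),.015,contact_N=5);f=avg(3);log.append((x*1e3,h*1e3,*f,hit,L()[0]*1e3))
    if hit or abs(f[0])>4.5: break
for l in log:print(np.round(l,2))
print(ctrl.current_t(),L())
E
```

```text
[43.5   5.95  0.28 -0.2  -0.67  0.   43.47]
[42.    5.88  1.79  0.05 -1.02  0.   42.18]
[ 4.050e+01  5.800e+00  3.450e+00 -8.000e-02 -1.000e-02  0.000e+00
  4.071e+01]
[39.    5.76  3.69 -0.13  1.78  0.   39.22]
[37.5   5.79  3.92 -0.26  3.3   0.   37.66]
[36.    5.88  4.04 -0.62  3.12  0.   36.01]
[ 3.450e+01  5.970e+00  6.160e+00 -2.000e-02 -2.700e-01  0.000e+00
  3.477e+01]
16.75 [3.47658118e-02 2.02546556e-06 5.93971974e-03]
```

The chock touched the bottle at x ≈ 42.5 mm, and the bottle rolled at 3.5–4 N. I'll continue in fine steps towards 7.5 N.

```bash
python3 - <<'E'
from push import *
h=.0059;x=.0345;log=[];f=avg();n=0
while x>.004 and n<60:
    n+=1;h=trim(h,f)
    x-=.0006 if f[0]<5.5 else .0003
    hit=ctrl.move_l(W(x,0,h),.012,contact_N=4);f=avg(3);log.append((x*1e3,h*1e3,*f,hit,L()[0]*1e3))
    if hit or f[0]>7.2: break
np.set_printoptions(suppress=True)
for l in log:print(np.round(l,2))
print(ctrl.current_t(),L())
E
```

```text
[34.2   5.87  7.03  0.62  0.99  0.   34.78]
[33.9   5.87  9.    0.6  -0.88  0.   34.81]
17.3333 [ 0.03481345 -0.00001916  0.00599409]
```

```bash
python3 - <<'E'
from push import *
np.set_printoptions(suppress=True,precision=2)
for i in range(3): ctrl.sleep(.15); print(avg(3),L()*1e3,ctrl.current_grip_width()*91)
for x,h in((34.2,5.9),(34.2,5.8),(34.0,5.8),(34.0,5.85)):
    ctrl.move_l(W(x/1e3,0,h/1e3),.012,contact_N=4);ctrl.sleep(.1);print(x,h,avg(3),L()*1e3)
print(ctrl.current_t())
snap("top","t2",5,(230,190,370,300))
E
```

```text
[ 9.13  0.92 -0.77] [34.78 -0.02  5.99] 23.669303560153917
[ 8.32  1.04 -0.67] [34.79  0.02  5.98] 23.553686187442583
[ 8.81  0.49 -0.68] [34.82  0.01  6.  ] 23.67832211325676
34.2 5.9 [ 6.74  0.03 -0.07] [34.79  0.01  5.96]
34.2 5.8 [6.93 0.52 1.33] [34.8  -0.    5.98]
34.0 5.8 [7.49 0.04 0.33] [34.8   0.    5.97]
34.0 5.85 [ 7.86  0.32 -0.15] [34.82  0.    5.99]
19.3583
```

View pics/t2.png

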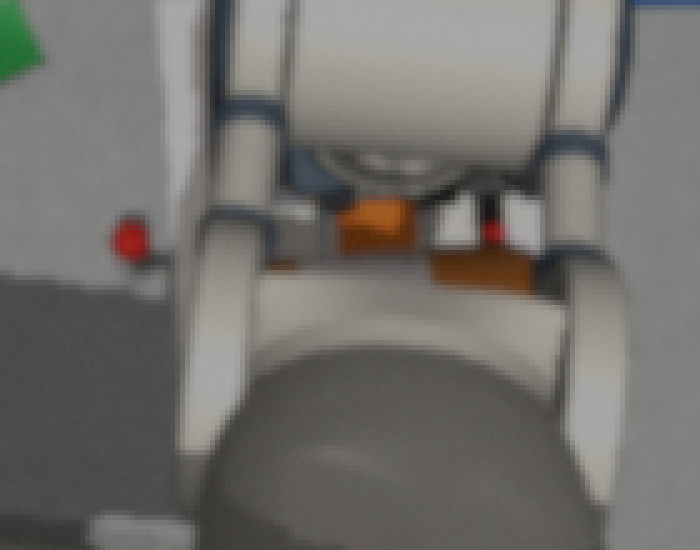

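Force holds at 7–8 N with no further travel, after a graded rise over the last 1.2 mm. That is consistent with the bumper. I'll release, rise and check.

```bash
python3 - <<'E'
from push import *
np.set_printoptions(suppress=True,precision=2)
ctrl.command_gripper(.45); print(avg(3),L()*1e3)
x=L()[0]
ctrl.move_l(W(x,0,.06),.06); print(avg(2))
ctrl.move_l(W(.10,0,.20),.2)
c=cam("wrist");im=ctrl.read_camera("wrist")
ctrl.goto([.60,.22,.25],tool(3,0))
t=ctrl.read_camera("top")
print(ctrl.current_t())
t=cv2.resize(t[180:300,245:365],(600,600),interpolation=3);cv2.imwrite("pics/t3.png",t);cv2.imwrite("pics/w4.png",im)
E
```

```text
[-0.19  0.06 -0.06] [33.78  0.04  5.76]
[-0.01 -0.1  -0.45]
22.9833
```

View pics/t3.png

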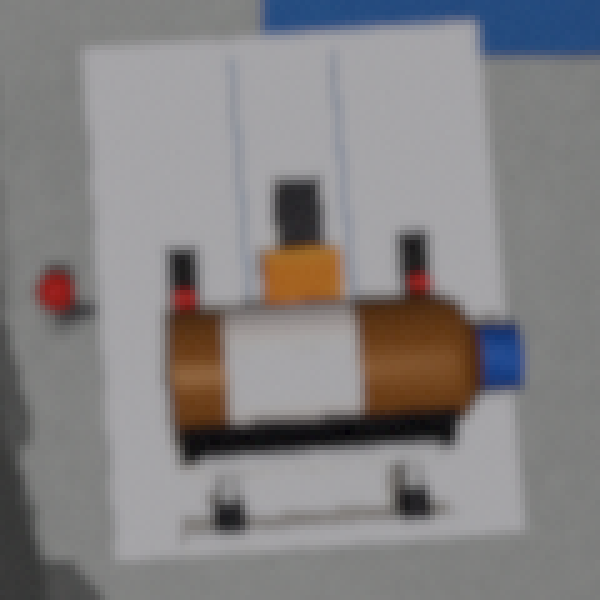

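The top view shows the chock centred in the lane (301,275), on the middle of the bottle, and the bottle's upper edge at the black jaw (≈ row 420). I'll check whether the jaw moved by comparing sub-pixel edges with the first picture.

```bash
python3 - <<'E'
from h import *
a=cv2.imread("pics/top0.png"); b=cv2.resize(ctrl.read_camera("top"),(784,588),interpolation=cv2.INTER_CUBIC)
ga,gb=[cv2.cvtColor(i,cv2.COLOR_BGR2GRAY).astype(np.float32) for i in(a,b)]
def edge(g,u,lo,hi):
    col=g[lo:hi,u-2:u+3].mean(1); i=int(col.argmin()); m=(col[i]+col[i:i+9].max())/2
    j=i+np.where(col[i:]>m)[0][0]; return lo+j-1+(m-col[j-1])/(col[j]-col[j-1])
for u in range(402,468,8): print(u,round(edge(ga,u,365,392),2),round(edge(gb,u,365,392),2))
# patch registration of a static part (lower plate) and of the jaw
for n,(x0,y0,x1,y1) in dict(jaw=(395,371,472,388),plate=(395,388,475,410),leftedge=(366,340,384,408)).items():
    print(n,cv2.phaseCorrelate(ga[y0:y1,x0:x1],gb[y0:y1,x0:x1],cv2.createHanningWindow((x1-x0,y1-y0),cv2.CV_32F)))
np.set_printoptions(suppress=True)
for u in(415,445): print(ga[325:400:2,u].astype(int),gb[325:400:2,u].astype(int))
w=cv2.imread("pics/w4.png"); 
cv2.imwrite("pics/cmp.png",np.hstack([cv2.resize(i[320:415,375:500],(390,296),interpolation=3) for i in(a,b)]))
E
```

```text
402 378.86 379.21
410 378.19 378.42
418 377.75 378.08
426 376.91 377.46
434 376.43 376.72
442 375.92 376.28
450 375.26 375.5
458 374.66 375.06
466 374.89 375.44
jaw ((-0.08050589470526859, 0.1573942580193748), 1.0779516541295582)
plate ((0.01911103639373124, 0.1160272701985754), 1.08090979407231)
leftedge ((0.05144498978674683, 0.1282222817801042), 1.0071605179044936)
[168 167 166 155 123 119 137 152 161 166 168 169 169 169 168 169 169 168
 167 164 158 140  91  38  15  15  56 127 162 166 168 168 169 168 169 160
 136 140] [128 128 136 146 144 124 104 115 135 147 157 163 165 165 165 165 165 166
 165 165 165 154 111  50  16  13  45 118 158 162 164 165 165 165 165 157
 133 136]
[169 167 148  97  58  55  62  68  73  78  84  92 104 110 110 104  97  97
  96  90  78  51  23  19  18  66 139 163 164 167 169 169 169 167 152 130
 145 165] [166 165 165 164 148 100  56  54  62  69  73  81  88  96 104 110 109 105
 100 101  98  71  35  15  17  50 121 157 162 164 165 165 165 164 148 128
 140 161]
```

View pics/cmp.png

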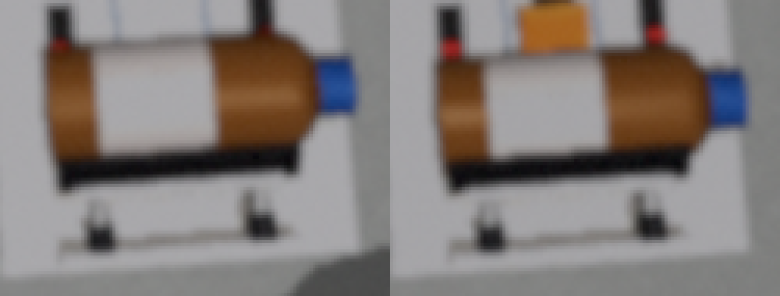

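The jaw edge moved about 0.24 px beyond the static reference, so it is compressed by roughly 0.5 mm. The bottle sits clear of the red posts and the chock holds it. Next I'll fix the knob's position from three cameras.

```bash
python3 - <<'E'
from h import *
print("model",W(-.012,.134,.082))
ctrl.goto([.515,.106,.22],tool(3,0))
obs=[]
def red(im,near):
    hsv=cv2.cvtColor(im,cv2.COLOR_BGR2HSV);m=cv2.inRange(hsv,(0,150,90),(6,255,255))|cv2.inRange(hsv,(174,150,90),(180,255,255))
    n,l,s,ct=cv2.connectedComponentsWithStats(m); d=np.linalg.norm(ct-near,axis=1)+1e3*(s[:,4]<8);d[0]=1e9;i=d.argmin();return ct[i],s[i]
for n in("wrist","scene","top"):
    c=cam(n);im=ctrl.read_camera(n);pr=proj(c,W(-.012,.134,.082))[0];u,s=red(im,pr);print(n,pr.round(1),u.round(1),s)
    if np.linalg.norm(u-pr)<15: obs.append((c,u))
print(tri(obs),[ (tri([a,b]).round(4)) for i,a in enumerate(obs) for b in obs[i+1:]],ctrl.current_t())
E
```

```text
model [0.5165166  0.10429171 0.11257206]
wrist [276.5 211.4] [275.9 208.5] [266 199  21  20 302]
scene [303.2 175.1] [303.3 175.6] [301 173   6   6  24]
top [255.8 239. ] [328.1 236.2] [327 235   3   4  10]
[0.51982363 0.10453685 0.1143455 ] [array([0.5198, 0.1045, 0.1143])] 23.8167
```

The measured knob (0.520, 0.1045, 0.114) agrees with the model within 3 mm. I'll grip the ball and follow the hinge arc down the slope.

```bash
python3 - <<'E'
from push import *
np.set_printoptions(suppress=True,precision=2)
B=np.array([.5188,.1045,.1132]);H=B-RR@[0,0,.082]
p=lambda th,dz=-.010:H+RR@np.array([.082*np.sin(th),0,.082*np.cos(th)])+[0,0,dz]
R=tool(3,0)
ctrl.command_gripper(.5)
print(ctrl.move_l(p(0),.1,R,contact_N=8))
ctrl.command_gripper(0);print("w",ctrl.current_grip_width()*91,avg())
for th in np.arange(.1,1.31,.1):
    hit=ctrl.move_l(p(th),.06,contact_N=20);f=ctrl.current_contact_force();print(round(th,1),f,hit)
    if hit or np.linalg.norm(f)>25: break
print("w",ctrl.current_grip_width()*91,ctrl.current_tool_pos()*1e3,ctrl.current_t())
E
```

```text
False
w 20.255542063159126 [-0.14  4.75  1.67]
0.1 [ 0.68  5.85 -0.24] False
0.2 [-0.62  7.03 -1.87] False
0.3 [-0.55  6.52 -2.38] False
0.4 [-0.4   6.38 -2.97] False
0.5 [-0.68  8.23 -1.76] False
0.6 [-0.76  7.8  -1.96] False
0.7 [-0.36  8.38 -1.84] False
0.8 [-0.97  8.62 -1.77] False
0.9 [-0.19  8.2  -1.08] False
1.0 [-0.18  8.83 -1.2 ] False
1.1 [ 0.5  10.11 -0.69] False
1.2 [1.33 9.5  0.36] False
1.3 [ 0.8   8.47 -0.59] False
w 20.50314050042515 [589.01 109.11  32.59] 29.675
```

```bash
python3 - <<'E'
from push import *
np.set_printoptions(suppress=True,precision=2)
B=np.array([.5188,.1045,.1132]);H=B-RR@[0,0,.082]
p=lambda th,dz:H+RR@np.array([.082*np.sin(th),0,.082*np.cos(th)])+[0,0,dz]
ctrl.command_gripper(.45)
q=ctrl.current_tool_pos();ctrl.move_l(q+[0,0,.06],.08)
ctrl.command_gripper(0)
ctrl.move_l(p(1.3,.020),.08)
for th in(1.35,1.4,1.45,1.5):
    hit=ctrl.move_l(p(th,.011),.03,contact_N=6);print(th,hit,ctrl.current_tool_pos()*1e3,ctrl.current_contact_force())
    if hit: break
q=ctrl.current_tool_pos();ctrl.move_l(q+[0,0,.12],.15)
ctrl.goto([.58,.24,.25],tool(3,0));print(ctrl.current_t())
cv2.imwrite("pics/t4.png",cv2.resize(ctrl.read_camera("top")[175:305,180:370],(760,520),interpolation=3))
E
```

```text
1.35 False [588.92 108.15  49.54] [-0.03  0.03 -0.47]
1.4 False [589.12 108.2   45.36] [ 0.11 -0.1  -0.04]
1.45 True [589.56 108.24  43.7 ] [-7.99 -0.95 29.82]
35.0667
```

View pics/t4.png

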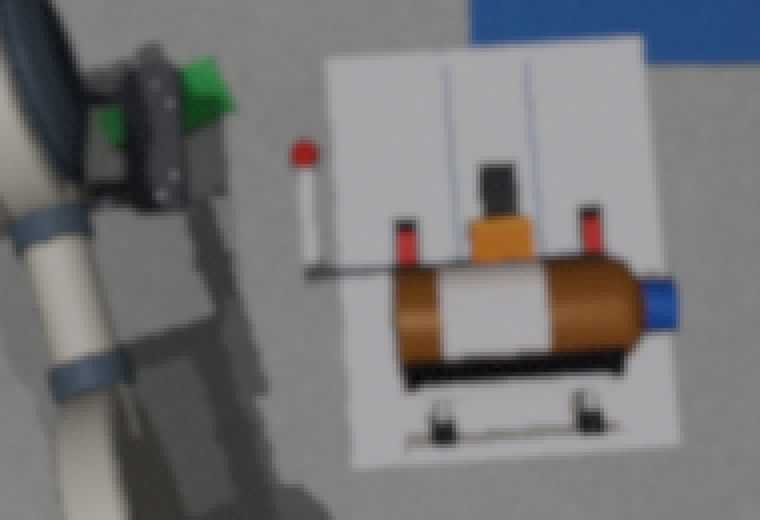

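The top view shows the stop folded flat: ball at (304,153), both red posts lying down. The bottle is still at the jaw with the chock against it. I'll run one numeric check of bottle and jaw for drift, then hand in.

```bash
python3 - <<'E'
from h import *
a=cv2.imread("pics/top0.png"); t=cv2.imread("pics/t3.png")
def edge(g,u,lo,hi):
    col=g[lo:hi,u-2:u+3].mean(1); i=int(col.argmin()); m=(col[i]+col[i:i+9].max())/2
    j=i+np.where(col[i:]>m)[0][0]; return lo+j-1+(m-col[j-1])/(col[j]-col[j-1])
G=lambda i:cv2.cvtColor(i,cv2.COLOR_BGR2GRAY).astype(np.float32)
def now(): return ctrl.read_camera("top")
for k in range(2):
    r=now();g=G(cv2.resize(r,(784,588),interpolation=cv2.INTER_CUBIC));ga=G(a)
    d=[edge(g,u,365,392)-edge(ga,u,365,392) for u in range(402,468,8)]
    pl=cv2.phaseCorrelate(ga[388:410,395:475],g[388:410,395:475],cv2.createHanningWindow((80,22),cv2.CV_32F))[0]
    crop=G(cv2.resize(r[180:300,245:365],(600,600),interpolation=3))
    sh=cv2.phaseCorrelate(G(t)[300:420,170:520],crop[300:420,170:520],cv2.createHanningWindow((350,120),cv2.CV_32F))[0]
    print("jaw d",np.mean(d).round(2),"plate",np.round(pl,2),"bottle shift since release (0.58mm/px)",np.round(sh,2)); ctrl.sleep(1)
print(ctrl.current_t(),ctrl.current_contact_force())
E
```

```text
jaw d 0.36 plate [ 0.06 -0.02] bottle shift since release (0.58mm/px) [-0.   -0.02]
jaw d 0.35 plate [-0.1  -0.03] bottle shift since release (0.58mm/px) [ 0.01 -0.04]
37.2167 [ 0.26118691 -0.23240947  0.51417356]
```

Bottle drift since release is 0.02 mm or less, and the jaw is still displaced by about 0.7 mm, so I'm handing in.

```bash
python3 -c "
from h import *
ctrl.sign_off();print(ctrl.current_t())"
```

```text
the job is handed in; nothing more can be done
the job is handed in; nothing more can be done
```

The amber bottle is parked: the orange chock alone holds it in the bumper and the red stop is folded flat. I handed the job in at about 37 s; sign-off reports no verdict.

- **Chock:** I gripped the orange wedge, set it in the lane and pushed it up the slope. It met the bottle, which rolled about 7.7 mm at 3.5–4 N until the bumper stopped it. The push settled at 7–8 N, with a brief peak of about 9 N, and then I let go.
- **Stop:** I folded the stop by its ball to about 1.3 rad, then pressed it down to its end. That last press reached about 30 N on the tool for a moment, within the 40 N limit but firmer than I intended.
- **Last checks:** The top camera shows the stop flat and the bottle against the jaw. The bottle did not move after release (0.02 mm or less), and nothing was touching the robot.
- **Less certain:** Bumper compression is only estimated. The pictures suggest 0.5–0.7 mm, the push log about 1.2 mm. I also only watched for the bystanders in the pictures and did not measure them at the end, though nothing suggests they were touched.

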